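# Let the bath spheres out of a tipping pan past a held card

## Robot

A 6-joint arm with a two-finger parallel gripper is mounted at the origin on a cart in front of the work surface, level with it; the furniture and walls round the work are solid. World frame = base frame: x ahead of the robot, y to its left, z up, the work surface at z = 0. Lengths are in m, angles in degrees, forces in N, time in s.
With the tool pointing down it reaches from about 0.25 to 0.725 m from the base axis. Payload 9.7 kg.
Tool frame: the origin (TCP) lies on the centre line of the jaws, within the pads' length; the fingertips stand 14 mm ahead of it and the grasp point (between the pads) lies 5 mm behind it; z points along the fingers, y is the line along which they close (so a half turn about z gives the same grasp; the last joint's range is limited). The gripper opens to 85 mm and grips with 20 to 120 N. Pads are 22 mm wide; open, the fingers measure 114 mm over their backs; the gripper's body (76 mm by 85 mm) begins 54 mm behind the grasp point. The pads swing forward as they close: fully open they stand 13 mm farther back than shut.
Start: joints at [-70.015, 4.979, 10.078, 95.1, 0, 90], TCP at [0.188, -0.517, 0.245] pointing down, gripper open.
Joint ranges: [-179.16, 179.16], [-48.56, 103.87], [-65.8, 70.77], [-126.05, 130.52], [-82.76, 87.17], [-180, 180]. Speed limits (degrees/s): [127.2, 127.2, 147.25, 180, 180, 180].

## Interface

Orientations are given as [roll, pitch, yaw] about the fixed x, y, z axes, in that order (R = Rz(yaw) Ry(pitch) Rx(roll)).
In Python, from workcell import bot, camera, get_calibration, ticket gives the robot as it stands. The module is installed in compiled form; this text tells all that it offers.
- The arm moves only by the tool send_rows, never from a script. Its arguments are lists of equal length, an entry for each row: "linear": the shift along the tool's x, y, z in m, a list of three; "twist": the turn, a rotation vector about the tool's x, y, z in units of 10 degrees (1.0 is 10 degrees), a list of three; "gripper": the opening in per cent of the stroke, from 0 (shut) to 100 (fully open). In form: {"linear": [[x, y, z], ...], "twist": [[wx, wy, wz], ...], "gripper": [gripper, ...]}. A call has 1 to 8 rows; each row shifts and turns the commanded pose from where the row before left it, along the tool's axes as they then stand; what a row does not reach is not made up. A row lasts 1/8 s, in which the tool goes at most 62.5 mm and 10.7 degrees, less where a joint would pass 70% of its speed; a pose out of reach is approached as far as the arm can. A call with a gripper value outside its range is refused whole. The fingers move at their own pace and stop on an object; "grip_force" is the grip in N (left out, the last holds). Time passes only in rows, so rows that do not move let the fingers close. It gives the time, the measured TCP pose, the force, the opening and the grip force at its end, in the units of the state.
- bot.get_obs(): the state, without advancing time (a new reading comes with each control period).
- camera(name): name is "scene" or "top"; returns the picture (400x640x3 uint8, red, green, blue); there is no depth.
- get_calibration(name): a dict with "fx", "fy", "cx", "cy" (pixels), "k1" (the pictures are not rectified: a ray, as slopes to the right and down, at radius r is drawn at 1 + k1 r^2 times it, then the intrinsics apply), "origin" and "orientation" of the camera in the world. Camera axes: x right, y down, z forward; pixel columns grow to the right and rows downward; lengths in m; the calibration is good to about 2 mm. A picture is of the moment at which its call begins. get_calibration takes no time and is no camera call.
- ticket.job_done(): hands the job in; it is judged then, once.
The state is a dict: "time": time; "q": joint angles; "qd": joint speeds; "joint_efforts": joint torques, N m; "ee_pos": TCP position; "tcp_rot": TCP orientation; "wrist_force": force on the tool from outside, world axes, zero at the start; "torque": the same for the moment, N m; "opening": finger opening in m; "grasp_force": force on a finger pad.
Only numpy, scipy, OpenCV 4.12 (cv2) and the standard library are available. Lean on these libraries where they do the work, as an engineer would, in place of code of your own. Each camera call takes 0.05 s, during which the arm holds its last target. There are 200 camera calls.

## Task

Turn the black catch knob clockwise until it clicks past its detent, so that the steel tipping pan is free. Take the sorting card from its stand and, using it both to close off most of the pan's open front, with a gap only on the side where the steel canister stands, and to press that front down, let the three spheres run out through the gap into the canister; keep the card there until all three are in, and do not touch the spheres with the fingers. Then let the pan come back up to rest, stand the card in its stand again, and leave the canister, the white jar and everything else standing where they are.

Things in the scene. Friction and masses are not known exactly. Their poses are not given: they have to be found in the camera images.
- pan_hinge (a point): fixed grey trestle of the pan: point on the hinge axis midway between its two uprights, 145 mm above the bench. z up, y along the hinge axis, -x toward the pan's open front, which faces the robot roughly. Base plate x -60 to +90, y -180 to +120 mm; uprights x -25 to +25, y +-111 to +-119.
- pan_rim (a point): middle of the front edge of the pan's floor (top face), moves with the pan; x to the back and y along the rim lie in the floor, z normal. Steel tray, flat floor 163 mm deep, 200 mm wide inside, side and back walls 36 mm high, front open, no lip. Floor plane 12 mm above the hinge axis, this point 90 mm in front of it. At joint 0 the floor falls 0.10 rad to the back; level at 0.10.
- pan (a joint): tip angle, rad: 0 at rest, grows as the front goes down, stop at 0.50; the floor then falls to the front by (joint - 0.10). A spring lifts it back to 0 (0.15 to 0.23 N m: 2 to 4 N near the rim). Can not tip while the catch is closed. Spheres run forward well above 0.3; at 0.45 the front edge is 17 mm over the canister's rim.
- catch (a joint): angle of the catch knob, rad: 0 closed (its steel arm reaches over a tab on the pan's side wall), grows clockwise seen from above, stop at 1.25. A sprung detent has to be overcome between 0.3 and 0.6 (about 0.15 N m); past 0.6 it pushes the knob on to about 0.9, where the pan is free.
- catch_grip (a point): grip point of the catch knob on its upright axis, 222 mm above the bench: black bar 14 mm thick (point y), 46 mm long (point x), from 24 mm below this point to 14 mm above it; turns with the knob. On a round post at the pan's -y side (x +45, y -150 mm from pan_hinge). Its steel arm is 30 mm below this point and reaches 48 mm toward the pan.
- card_grip (a point): centre of the black grip on top of the sorting card: x normal to the card, y along its length, z up. Grip 14 mm thick (x), 46 mm long (y), 40 mm high. Under it a stiff white blade 6 mm thick, 145 mm long, 60 mm high; its straight lower edge is 80 mm below this point. Both faces and both ends are alike. About 90 g.
- stand_seat (a point): seat of the card in its fixed grey stand: under the middle of the card's lower edge when it is home, 10 mm above the bench. y along the slot, z up. Slot 9 mm wide with flared mouths rising to 38 mm above this point; end stops leave 8 mm at each end of the card. The card starts here, upright.
- canister: open stainless canister, outer diameter 104 mm, 110 mm high, inner diameter about 98 mm, loose; origin at the centre of its underside. It stands under the pan's front edge about 68 mm to one side of its middle: +y or -y side, whichever it is this time.
- ball0: hollow white plastic bath sphere, diameter 50 mm, about 35 g; origin at its centre. Starts in the pan against the back wall.
- ball1: second such sphere
- ball2: third such sphere
- jar: white plastic reagent jar, diameter 68 mm, 105 mm high, loose; origin at the centre of its underside. It stands under the other half of the pan's front edge; leave it.
- small_beaker: bystander: glass beaker, diameter 55 mm, 71 mm high; origin at the centre of its underside
- bench_timer: bystander: small white bench timer with three buttons, 66 x 52 x 21 mm; origin at the centre of its underside
Mind the look-alikes: they are no part of the job. What is shaped like the canister but green is not meant.

How it is judged (in metres and radians):
On the way, in this order (a step that is already met when the one before it is completed fails the run):
1. the catch knob is turned past its detent, the pan still up (value of joint catch above 0.75 rad and value of joint pan below 0.1 rad), for 0.2 s.
2. the card is held across the pan's front, the pan still up (z of card_grip in the frame of pan_rim between 0.055 and 0.115 m and x of card_grip in the frame of pan_rim between -0.03 and 0.1 m and y of card_grip in the frame of pan_rim between -0.07 and 0.07 m and value of joint pan below 0.1 rad), for 0.1 s.
3. the pan is tipped with the card across its front (z of card_grip in the frame of pan_rim between 0.055 and 0.115 m and x of card_grip in the frame of pan_rim between -0.03 and 0.1 m and y of card_grip in the frame of pan_rim between -0.07 and 0.07 m and value of joint pan above 0.2 rad), for 0.2 s.
4. all three spheres are in the canister, the card still across the pan's front (z of card_grip in the frame of pan_rim between 0.055 and 0.115 m and x of card_grip in the frame of pan_rim between -0.03 and 0.1 m and y of card_grip in the frame of pan_rim between -0.07 and 0.07 m and horizontal distance between each of ball0, ball1, ball2 and canister below 0.042 m and height (world z) of each of ball0, ball1, ball2 below 0.105 m), for 0.1 s.
At the end, for the whole second after the job is handed in: All spheres at rest in the canister (within 42 mm of its axis, under 105 mm high); canister upright; it and the jar moved under 30 mm; catch over 0.75 rad, pan under 0.04 rad; card home in its stand: grip within 20 mm of the seat sideways, at most 86 mm above it, within 0.2 rad of upright (horizontal distance between each of ball0, ball1, ball2 and canister below 0.042 m and height (world z) of each of ball0, ball1, ball2 below 0.105 m and linear speed of each of ball0, ball1, ball2 below 0.05 m/s and value of joint pan below 0.04 rad and value of joint catch above 0.75 rad and horizontal distance between card_grip and stand_seat below 0.02 m and z of card_grip in the frame of stand_seat below 0.086 m and angle between card_grip's own z axis and vertical below 0.2 rad and angle between canister's own z axis and vertical below 0.1 rad and distance of each of canister, jar from where it was at the start of the episode below 0.03 m); the robot touches nothing.
It fails at once if the pan is tipped (over 0.15 rad) with the card away from it (value of joint pan above 0.15 rad and distance between card_grip and pan_rim above 0.18 m).
It fails at once if the fingers touch a sphere (contact force between the fingers and ball0 above 0.3 N or contact force between the fingers and ball1 above 0.3 N or contact force between the fingers and ball2 above 0.3 N).
It fails at once if the canister or the jar is tipped or shoved away (angle between any of canister, jar's own z axis and vertical above 0.35 rad or distance of any of canister, jar from where it was at the start of the episode above 0.05 m).
It fails at once if a bystander is moved (distance of any of small_beaker, bench_timer from where it was at the start of the episode above 0.03 m).
It also fails if it takes over 69 s, if anything falls off the work surface, if the arm or the gripper's body presses on something with over 40 N, if the wrist force passes 120 N, or if a joint passes its speed limit or range.

## Working session

There is one attempt and no reset: what is moved stays moved. The work goes in short steps, Python scripts to look and compute and a tool call to move; the robot and the scene stay as the last step left them, time stands still between calls to the robot, and variables do not carry over. Pictures are saved under pics/ and viewed, at most 11 in all, crops included, and the job is handed in when it is done.

Besides the shell and the picture viewer there is one more tool, called after ">>>" by a JSON object that holds its "name" and its "arguments". send_rows: Moves the arm, as the interface text tells. Its arguments: {"type":"object","properties":{"linear":{"type":"array"},"twist":{"type":"array"},"gripper":{"type":"array"},"grip_force":{"type":"number"}},"required":["linear","twist","gripper"]}

```bash
mkdir -p pics
python3 - <<'E'
from workcell import bot,camera,get_calibration
import cv2
for n in("scene","top"):
    im=camera(n); cv2.imwrite(f"pics/{n}0.png",cv2.cvtColor(im,cv2.COLOR_RGB2BGR)); print(get_calibration(n))
print(bot.get_obs())
E
```

```text
{'fx': 384.0575723519916, 'fy': 384.0575723519916, 'cx': 316.20035751515934, 'cy': 195.64553400430415, 'k1': -0.0043900518810932486, 'origin': array([0.14873309, 0.75420204, 0.57844167]), 'orientation': array([-115.0272933 ,   -0.25931377, -151.20091106])}
{'fx': 429.02940927415347, 'fy': 429.02940927415347, 'cx': 314.14675494981645, 'cy': 191.67434704380793, 'k1': -0.07937555126633071, 'origin': array([ 0.50083732, -0.05578527,  1.43988942]), 'orientation': array([-1.74703290e+02, -1.78133352e-02, -8.93765792e+01])}
{'time': 0.1, 'q': array([-7.00131862e+01,  5.00627128e+00,  1.00409909e+01,  9.50983343e+01,
       -9.55795216e-04,  9.00004633e+01]), 'qd': array([ 0.00407407,  0.011043  ,  0.08278831, -0.0892711 , -0.02604384,
        0.01855568]), 'joint_efforts': array([-1.58360699e-04, -5.21562088e+01,  4.65654194e+01,  1.59840711e-02,
       -1.62983406e-05, -1.81317387e-05]), 'ee_pos': array([ 0.18792944, -0.51671509,  0.24468793]), 'tcp_rot': array([-1.79936385e+02,  9.56308968e-04,  1.99863517e+01]), 'wrist_force': array([ 0.5180825 ,  0.23595395, -0.36689094]), 'torque': array([0.03207418, 0.02798006, 0.00068711]), 'grasp_force': 0.0, 'opening': 0.08550448642385783}
```

View pics/scene0.png

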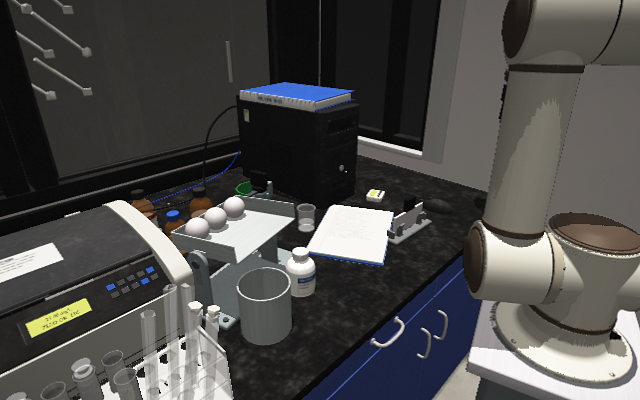

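View pics/top0.png

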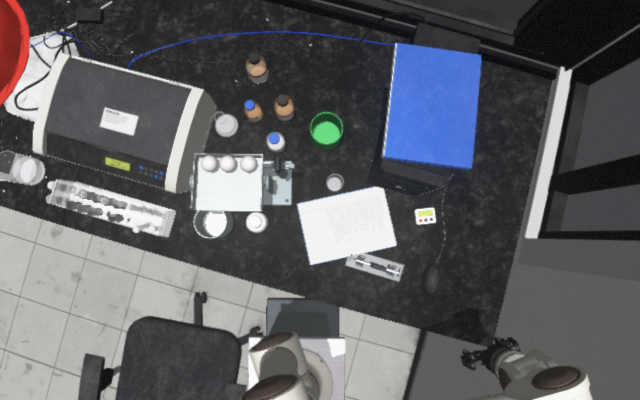

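The scene view shows the pan with three spheres, the canister at (264,305), the jar at (301,272) and the card in its stand at (408,218). In the top view the canister is at (213,222) on the pan's +y side, the jar at (257,222), the catch at about (285,168) and the card at (375,265).

```bash
cat > h.py <<'E'
import numpy as np,cv2
from scipy.spatial.transform import Rotation as R
from workcell import bot,camera,get_calibration
def ray(n,u,v):
    c=get_calibration(n); d=np.array([(u-c['cx'])/c['fx'],(v-c['cy'])/c['fy']]); s=d.copy()
    for _ in range(10): s=d/(1+c['k1']*(s@s))
    return c['origin'],R.from_euler('xyz',c['orientation'],degrees=True).apply([s[0],s[1],1])
def onz(n,u,v,z):
    o,d=ray(n,u,v); return (o+d*(z-o[2])/d[2])[:3].round(4)
def tri(a,b):
    (o,d),(p,e)=ray("scene",*a),ray("top",*b)
    t=np.linalg.lstsq(np.c_[d,-e],p-o,rcond=None)[0]; x,y=o+d*t[0],p+e*t[1]
    return ((x+y)/2).round(4),np.linalg.norm(x-y).round(4)
def proj(n,P):
    c=get_calibration(n); q=R.from_euler('xyz',c['orientation'],degrees=True).inv().apply(np.array(P)-c['origin'])
    s=q[:2]/q[2]; s=s*(1+c['k1']*(s@s)); return (s*c['fx']+[c['cx'],c['cy']]).round(1)
def crop(im,x,y,w,h,f): return cv2.cvtColor(cv2.resize(im[y:y+h,x:x+w],None,fx=f,fy=f,interpolation=cv2.INTER_CUBIC),cv2.COLOR_RGB2BGR)
E
python3 - <<'E'
from h import *
t=camera("top");s=camera("scene")
a=crop(t,180,140,130,100,4.5);b=crop(t,335,240,80,50,4.5)
c=np.zeros((600,800,3),np.uint8)
c[:450,:585]=a; 
b2=crop(t,340,245,70,40,3); c[455:575,:210]=b2
s2=crop(s,375,180,70,70,3); c[:210,588:798]=s2
s3=crop(s,230,170,70,50,3); c[220:370,588:798]=s3
b3=b; c[455-0:455+145,215:575]=cv2.resize(b,(360,225))[:145]
cv2.imwrite("pics/c1.png",c)
E
```

```text
(no output)
```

View pics/c1.png

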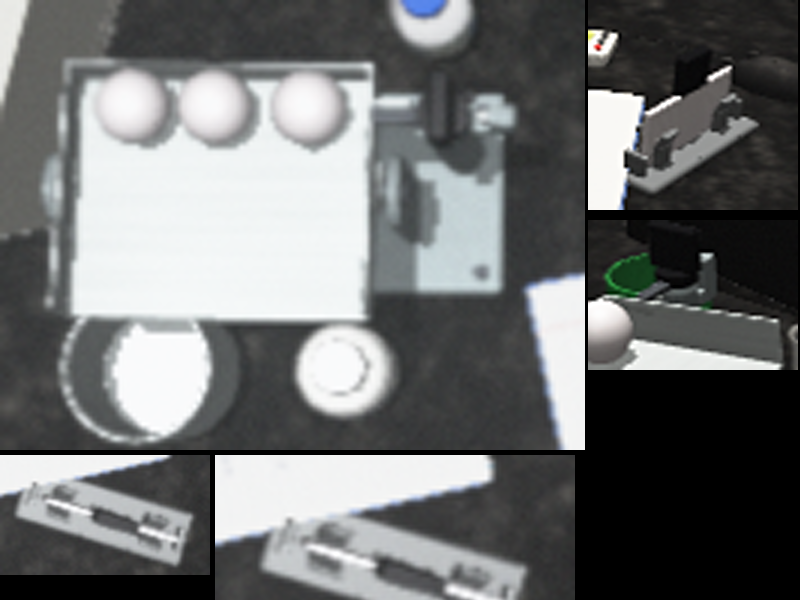

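Run:
```python
from h import *
C=lambda x,y:(180+x/4.5-.4,140+y/4.5-.4)
B=lambda x,y:(340+x/3-.3,245+(y-455)/3-.3)
fl,fr=onz("top",*C(68,318),.166),onz("top",*C(370,318),.166)
print("rim",fl,fr,(fl+fr)/2,np.linalg.norm(fl-fr))
bl,br=onz("top",*C(63,60),.18),onz("top",*C(375,62),.18); print("back",bl,br)
k0,k1=onz("top",*C(440,72),.236),onz("top",*C(440,138),.236); print("knob",k0,k1,(k0+k1)/2)
print("can",onz("top",*C(138,370),.110),"jar",onz("top",*C(343,371),.105))
for p in [(132,105),(216,105),(311,108)]: print("ball",onz("top",*C(*p),.175))
e0,e1=onz("top",*B(47,500),.07),onz("top",*B(180,537),.07)
g0,g1=onz("top",*B(92,511),.11),onz("top",*B(138,524),.11)
print("blade",e0,e1,(e0+e1)/2,np.linalg.norm(e0-e1),"grip",g0,g1,(g0+g1)/2,np.linalg.norm(g0-g1))
print("yaw",np.degrees(np.arctan2(*(e0-e1)[[1,0]])),np.degrees(np.arctan2(*(g0-g1)[[1,0]])))
d=fl-fr;print("panyaw",np.degrees(np.arctan2(-d[0],d[1])))
# scene: knob & grip
S2=lambda x,y:(375+(x-588)/3-.3,180+y/3-.3); S3=lambda x,y:(230+(x-588)/3-.3,170+(y-220)/3-.3)
print("grip tri",tri(S2(694,55),B(115,517)),"knob tri",tri(S3(678,230),C(440,105)))
```

```text
rim [0.5592 0.3014 0.166 ] [0.5617 0.1001 0.166 ] [0.56045 0.20075 0.166  ] 0.20131552349483633
back [0.7302 0.3074 0.18  ] [0.7305 0.0989 0.18  ]
knob [0.7143 0.0507 0.236 ] [0.6722 0.0499 0.236 ] [0.69325 0.0503  0.236  ]
can [0.5265 0.267  0.11  ] jar [0.5278 0.1255 0.105 ]
ball [0.7011 0.2611 0.175 ]
ball [0.7016 0.2048 0.175 ]
ball [0.7001 0.1414 0.175 ]
blade [ 0.4128 -0.1878  0.07  ] [ 0.3749 -0.3289  0.07  ] [ 0.39385 -0.25835  0.07   ] 0.14610140314179057 grip [ 0.4045 -0.2302  0.11  ] [ 0.3916 -0.2776  0.11  ] [ 0.39805 -0.2539   0.11   ] 0.04912402670791558
yaw 74.96501047490742 74.77556998148101
panyaw 0.7115354452248239
grip tri (array([ 0.3952, -0.2558,  0.1033]), np.float64(0.006)) knob tri (array([0.6935, 0.0504, 0.2288]), np.float64(0.002))
```

The crops give consistent positions: the knob is at (0.693,0.050), which matches its offset from the rim middle at (0.560,0.201). The card grip is at (0.396,-0.256), with the blade direction at 75°. Next I'll go above the knob.

>>> {"name": "send_rows", "arguments": {"linear": [[0, 0, -0.04], [0, 0, -0.04], [0.039, -0.0435, 0], [0.039, -0.0435, 0], [0.039, -0.0435, 0], [0.039, -0.0435, 0], [0.039, -0.0435, 0], [0.039, -0.0435, 0]], "twist": [[0, 0, 1], [0, 0, 1], [0, 0, 0], [0, 0, 0], [0, 0, 0], [0, 0, 0], [0, 0, 0], [0, 0, 0]], "gripper": [60, 60, 60, 60, 60, 60, 60, 60], "grip_force": 60}}

```text
time: 1.2
ee_pos: [0.423, -0.2543, 0.3253]
tcp_rot: [180.0, -0.0, -0.0]
wrist_force: [-0.0, -0.4, -0.1]
opening: 0.051
grasp_force: 0.0
```

>>> {"name": "send_rows", "arguments": {"linear": [[0.039, -0.0435, 0], [0.039, -0.0435, 0], [0.039, -0.0435, 0], [0.039, -0.0435, 0], [0.039, -0.0435, 0], [0.039, -0.0435, 0], [0.037, -0.0435, 0], [0, 0, 0]], "twist": [[0, 0, 0], [0, 0, 0], [0, 0, 0], [0, 0, 0], [0, 0, 0], [0, 0, 0], [0, 0, 0], [0, 0, 0]], "gripper": [60, 60, 60, 60, 60, 60, 60, 60]}}

```text
time: 2.2
ee_pos: [0.6961, 0.0313, 0.3202]
tcp_rot: [-179.2, 0.3, 2.3]
wrist_force: [-0.6, -1.2, -1.4]
opening: 0.0509
grasp_force: 0.0
```

>>> {"name": "send_rows", "arguments": {"linear": [[-0.002, -0.019, 0], [0, 0, 0], [0, 0, 0]], "twist": [[0, 0, 0.2], [0, 0, 0], [0, 0, 0]], "gripper": [60, 60, 60]}}

```text
time: 2.58
ee_pos: [0.6906, 0.0302, 0.3274]
tcp_rot: [-178.4, -0.1, 2.0]
wrist_force: [-1.4, -0.9, -0.1]
opening: 0.0515
grasp_force: 0.0
```

Run:
```python
from h import *
o=bot.get_obs(); print(o['q'].round(2),o['ee_pos'],o['tcp_rot'])
```

```text
[  1.9   31.97  53.77 111.74   1.55 179.94] [0.69055565 0.0301962  0.32741785] [-1.78449197e+02 -6.82005972e-02  1.95377317e+00]
```

>>> {"name": "send_rows", "arguments": {"linear": [[0, 0, 0], [0, 0, 0], [0, 0, 0], [0, 0, 0], [0, 0, 0], [0, 0, 0], [0, 0, 0], [0, 0, 0]], "twist": [[0, 0, -1.05], [0, 0, -1.05], [0, 0, -1.05], [0, 0, -1.05], [0, 0, -1.05], [0, 0, -1.05], [0, 0, -1.05], [0, 0, -1.05]], "gripper": [60, 60, 60, 60, 60, 60, 60, 60]}}

```text
time: 3.58
ee_pos: [0.6909, 0.0305, 0.3267]
tcp_rot: [-179.9, -1.5, 86.3]
wrist_force: [0.0, -0.8, 0.2]
opening: 0.0513
grasp_force: 0.0
```

>>> {"name": "send_rows", "arguments": {"linear": [[0, 0, 0], [0, 0, 0], [0, 0, 0], [0, 0, 0], [0, 0, 0], [0, 0, 0], [0, 0, 0], [0, 0, 0]], "twist": [[0, 0, -1.05], [0, 0, -1.05], [0, 0, -1.05], [0, 0, -1.05], [0, 0, -1.05], [0, 0, -1.05], [0, 0, -1.05], [0, 0, -1.05]], "gripper": [60, 60, 60, 60, 60, 60, 60, 60]}}

```text
time: 4.58
ee_pos: [0.6908, 0.0305, 0.3268]
tcp_rot: [178.5, -0.3, 170.3]
wrist_force: [0.0, -0.2, -0.2]
opening: 0.0512
grasp_force: 0.0
```

>>> {"name": "send_rows", "arguments": {"linear": [[0, 0, 0], [0, 0, 0], [0, 0, 0]], "twist": [[0, 0, 0], [0, 0, 0], [0, 0, 0]], "gripper": [60, 60, 60]}}

```text
time: 4.95
ee_pos: [0.6913, 0.0309, 0.3259]
tcp_rot: [178.5, -0.4, 169.9]
wrist_force: [-0.3, -0.7, 0.3]
opening: 0.0514
grasp_force: 0.0
```

>>> {"name": "send_rows", "arguments": {"linear": [[0, 0, 0], [-0.0025, 0.0195, 0], [0, 0, 0.04], [0, 0, 0.03], [0, 0, 0]], "twist": [[0.15, 0, -1.05], [0, 0, 0], [0, 0, 0], [0, 0, 0], [0, 0, 0]], "gripper": [60, 60, 60, 60, 60]}}

```text
time: 5.58
ee_pos: [0.6925, 0.0517, 0.253]
tcp_rot: [179.9, -0.5, -179.7]
wrist_force: [-0.2, -0.1, 0.3]
opening: 0.0511
grasp_force: 0.0
```

>>> {"name": "send_rows", "arguments": {"linear": [[-0.001, -0.001, 0.033], [0, 0, 0], [0, 0, 0], [0, 0, 0], [0, 0, 0]], "twist": [[0, 0, 0], [0, 0, 0], [0, 0, 0], [0, 0, 0], [0, 0, 0]], "gripper": [60, 0, 0, 0, 0], "grip_force": 60}}

```text
time: 6.2
ee_pos: [0.6946, 0.0528, 0.225]
tcp_rot: [179.6, -0.1, -179.4]
wrist_force: [-1.5, 13.7, -1.4]
opening: 0.0129
grasp_force: 60.5
```

>>> {"name": "send_rows", "arguments": {"linear": [[0, 0.002, 0], [0, 0, 0], [0, 0, 0], [0, 0, 0], [0, 0, 0], [0, 0, 0], [0, 0, 0], [0, 0, 0]], "twist": [[0, 0, 0.3], [0, 0, 0.9], [0, 0, 0.9], [0, 0, 0.9], [0, 0, 0.9], [0, 0, 0.9], [0, 0, 0.9], [0, 0, 0]], "gripper": [0, 0, 0, 0, 0, 0, 0, 0]}}

```text
time: 7.2
ee_pos: [0.6941, 0.053, 0.225]
tcp_rot: [-179.9, -0.2, 123.4]
wrist_force: [-4.6, 5.5, 1.2]
opening: 0.0129
grasp_force: 60.6
```

>>> {"name": "send_rows", "arguments": {"linear": [[0, 0, 0], [0, 0, 0], [0, 0, 0], [0, 0, 0], [0, 0, -0.04], [0, 0, -0.05], [0, 0, 0]], "twist": [[0, 0, 0], [0, 0, 0], [0, 0, 0], [0, 0, 0], [0, 0, 0], [0, 0, 0], [0, 0, 0]], "gripper": [0, 0, 60, 60, 60, 60, 60]}}

```text
time: 8.07
ee_pos: [0.6956, 0.0514, 0.3185]
tcp_rot: [179.7, 0.1, 123.5]
wrist_force: [0.7, -0.0, -0.7]
opening: 0.0517
grasp_force: 0.0
```

Run:
```python
from h import *
o=bot.get_obs(); print(o['q'].round(2),o['ee_pos'],o['tcp_rot'])
t=camera("top");s=camera("scene")
cv2.imwrite("pics/c2.png",np.vstack([crop(t,180,130,200,75,4),crop(s,160,150,200,75,4)]))
```

```text
[4.2000e+00 3.2080e+01 5.2870e+01 1.1049e+02 7.0000e-02 6.0710e+01] [0.69560709 0.05143365 0.31854586] [1.79703278e+02 8.86385767e-02 1.23487747e+02]
```

View pics/c2.png

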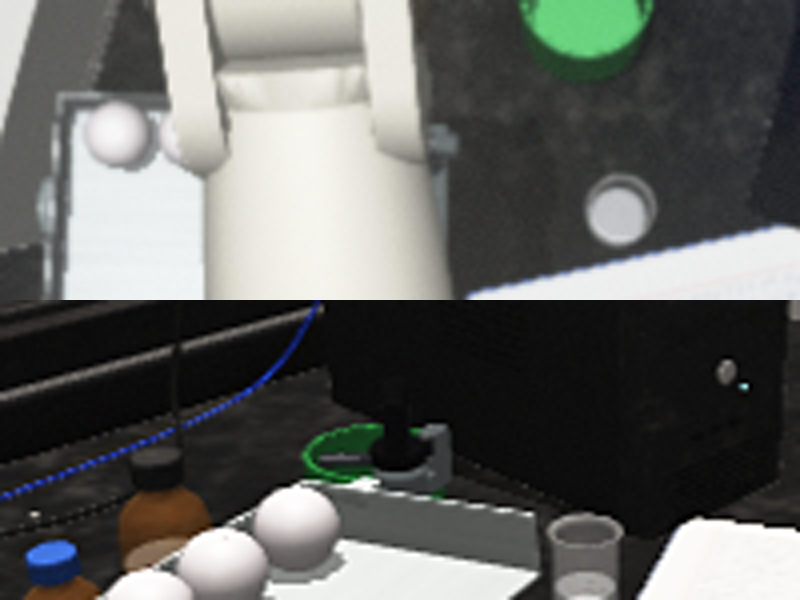

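The catch arm now points back, away from the pan, and the knob is turned about 57° with the pan still up. Next is the card.

>>> {"name": "send_rows", "arguments": {"linear": [[-0.0114, -0.0523, 0], [-0.0114, -0.0523, 0], [-0.0114, -0.0523, 0], [-0.0114, -0.0523, 0], [-0.0114, -0.0523, 0], [-0.0114, -0.0523, 0], [-0.0114, -0.0523, 0], [-0.0114, -0.0523, 0]], "twist": [[0, 0, 0], [0, 0, 0], [0, 0, 0], [0, 0, 0], [0, 0, 0], [0, 0, 0], [0, 0, 0], [0, 0, 0]], "gripper": [60, 60, 60, 60, 60, 60, 60, 60]}}

```text
time: 9.18
ee_pos: [0.3943, -0.2562, 0.312]
tcp_rot: [-179.8, -0.3, 123.5]
wrist_force: [0.3, -0.6, 0.5]
opening: 0.051
grasp_force: 0.0
```

>>> {"name": "send_rows", "arguments": {"linear": [[0, 0, 0], [0, 0, 0], [0, 0, 0], [0, 0, 0], [0, 0, 0], [0, 0, 0.05], [0, 0, 0.05], [0, 0, 0]], "twist": [[0, 0, 0.97], [0, 0, 0.97], [0, 0, 0.97], [0, 0, 0.97], [0, 0, 0.97], [0, 0, 0], [0, 0, 0], [0, 0, 0]], "gripper": [60, 60, 60, 60, 60, 60, 60, 60]}}

```text
time: 10.18
ee_pos: [0.3935, -0.254, 0.2089]
tcp_rot: [-179.3, -0.1, 75.0]
wrist_force: [-0.6, 0.8, 0.6]
opening: 0.0512
grasp_force: 0.0
```

Run:
```python
from h import *
o=bot.get_obs(); print(o['q'].round(2),o['ee_pos'],o['tcp_rot'])
t=camera("top");s=camera("scene")
cv2.imwrite("pics/c3.png",np.hstack([crop(t,340,235,65,60,6),crop(s,375,175,65,60,6)]))
for n in("scene","top"):
  for p in([.397,-.256,.11],[.397,-.256,.07]): print(n,proj(n,p))
```

```text
[-3.280e+01 -6.070e+00 -4.920e+00  9.186e+01 -8.000e-02  7.220e+01] [ 0.39351298 -0.25400757  0.20893686] [-1.79295572e+02 -1.44693219e-01  7.50049328e+01]
scene [408.6 195.8]
scene [407.2 208.2]
top [378.7 265.9]
top [376.8 264.9]
```

View pics/c3.png

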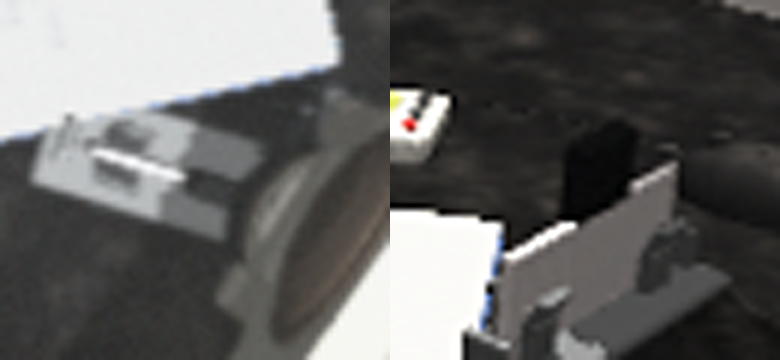

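The grip is at (410,196) in the scene view, within 2 px of the projected estimate, so I'll descend and grasp.

>>> {"name": "send_rows", "arguments": {"linear": [[-0.001, 0.003, 0.05], [0, 0, 0.05], [0, 0, 0.017], [0, 0, 0], [0, 0, 0], [0, 0, 0], [0, 0, 0]], "twist": [[0, 0, 0], [0, 0, 0], [0, 0, 0], [0, 0, 0], [0, 0, 0], [0, 0, 0], [0, 0, 0]], "gripper": [60, 60, 60, 60, 0, 0, 0], "grip_force": 80}}

```text
time: 11.15
ee_pos: [0.3974, -0.2572, 0.0987]
tcp_rot: [-179.7, 0.1, 75.0]
wrist_force: [-8.6, 2.3, 13.3]
opening: 0.0127
grasp_force: 77.4
```

>>> {"name": "send_rows", "arguments": {"linear": [[0, 0, -0.02], [0, 0, -0.05], [0, 0, -0.05], [0, 0, -0.06], [0, 0, -0.06], [0, 0, 0], [0, 0, 0]], "twist": [[0, 0, 0], [0, 0, 0], [0, 0, 0], [0, 0, 0], [0, 0, 0], [0, 0, 0], [0, 0, 0]], "gripper": [0, 0, 0, 0, 0, 0, 0]}}

```text
time: 12.02
ee_pos: [0.3991, -0.2574, 0.3364]
tcp_rot: [-179.8, 0.0, 75.0]
wrist_force: [-0.8, -0.0, -1.7]
opening: 0.0123
grasp_force: 78.2
```

```bash
cat >> h.py <<'E'
def rows(P0,R0,wps):
    for P,Q,n in wps:
        w=(R0.inv()*Q).as_rotvec()/n
        L=[];T=[]
        for i in range(n):
            Rn=R0*R.from_rotvec(w*i); 
            L.append(Rn.inv().apply((np.array(P)-P0)/n).round(4).tolist());T.append((np.degrees(w)/10).round(3).tolist())
        print(L,T,np.linalg.norm((np.array(P)-P0)/n).round(3)); P0,R0=np.array(P),Q
def now(): 
    o=bot.get_obs(); return o['ee_pos'],R.from_euler('xyz',o['tcp_rot'],degrees=True)
rim=np.array([.5604,.2007,.166]); hinge=rim+[.0884,0,-.021]
PY=.4
def tilt(j): return R.from_euler('z',PY,degrees=True)*R.from_rotvec([0,-(j-.1),0])
def rimpose(j): # pan frame at joint j
    Q=tilt(j); return hinge+Q.apply([-.09,0,.012]),Q
def tool(j,xc,yc,h,th=24,off=.009):  # TCP pose for card grip h above floor
    r,Q=rimpose(j); T=Q*R.from_euler('z',90+th,degrees=True)*R.from_euler('x',180,degrees=True)
    return r+Q.apply([xc,yc,h+off]),T
E
python3 - <<'E'
from h import *
P,Q=now(); print(P,bot.get_obs()['tcp_rot'],rimpose(0)[0],rimpose(.45)[0])
T=R.from_euler('xyz',[180,0,114.4],degrees=True)
G,_=tool(0,.038,-.027,.08); print(G)
rows(P,Q,[([G[0],G[1],.34],T,11)])
t=camera("top");s=camera("scene")
cv2.imwrite("pics/c4.png",np.hstack([crop(t,330,220,100,90,4),crop(s,360,110,90,90,4)]))
E
```

```text
[ 0.39909243 -0.25735086  0.33639341] [-1.79774889e+02  5.35323647e-03  7.50209278e+01] [0.56044978 0.20008319 0.16592506] [0.56014384 0.20008105 0.12541167]
[0.60733247 0.17340984 0.25068676]
[[0.0427, 0.0082, -0.0004], [0.0421, 0.0108, -0.0004], [0.0414, 0.0134, -0.0004], [0.0405, 0.016, -0.0004], [0.0394, 0.0185, -0.0004], [0.0381, 0.0209, -0.0004], [0.0368, 0.0232, -0.0004], [0.0352, 0.0255, -0.0004], [0.0336, 0.0276, -0.0003], [0.0318, 0.0297, -0.0003], [0.0299, 0.0316, -0.0003]] [[-0.002, -0.001, -0.358], [-0.002, -0.001, -0.358], [-0.002, -0.001, -0.358], [-0.002, -0.001, -0.358], [-0.002, -0.001, -0.358], [-0.002, -0.001, -0.358], [-0.002, -0.001, -0.358], [-0.002, -0.001, -0.358], [-0.002, -0.001, -0.358], [-0.002, -0.001, -0.358], [-0.002, -0.001, -0.358]] 0.043
```

View pics/c4.png

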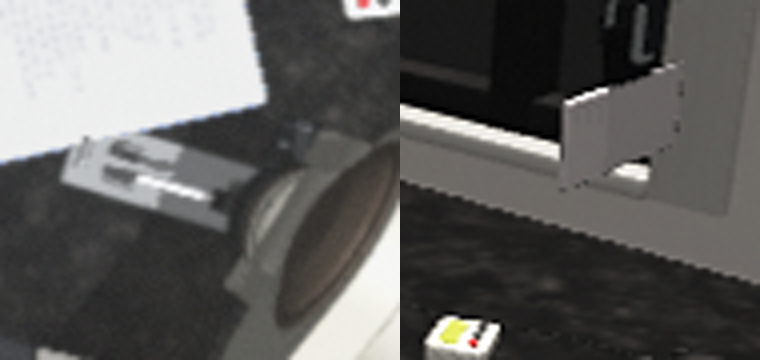

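The card is held upright in the gripper. In the scene view its corners are at about (401,135), (401,157) and (431,126); I'll compare these with the prediction.

Run:
```python
from h import *
P,Q=now(); u=Q.apply([1,0,0])
for s in(1,-1):
  for dz in(-.029,-.089): print(s,dz,proj("scene",P+s*.0725*u+[0,0,dz]))
```

```text
1 -0.029 [401.1 134.5]
1 -0.089 [398.8 156.8]
-1 -0.029 [429.4 124.3]
-1 -0.089 [426.7 144.9]
```

>>> {"name": "send_rows", "arguments": {"linear": [[0.043, 0.008, 0], [0.042, 0.011, 0], [0.041, 0.013, 0], [0.0405, 0.016, 0], [0.0395, 0.0185, 0], [0.038, 0.021, 0], [0.037, 0.023, 0], [0.035, 0.0255, 0]], "twist": [[0, 0, -0.36], [0, 0, -0.36], [0, 0, -0.36], [0, 0, -0.36], [0, 0, -0.36], [0, 0, -0.36], [0, 0, -0.36], [0, 0, -0.36]], "gripper": [0, 0, 0, 0, 0, 0, 0, 0]}}

```text
time: 13.12
ee_pos: [0.5496, 0.0574, 0.3348]
tcp_rot: [-179.7, -0.1, 103.9]
wrist_force: [0.3, -0.0, -1.2]
opening: 0.0125
grasp_force: 78.1
```

>>> {"name": "send_rows", "arguments": {"linear": [[0.0335, 0.0275, 0], [0.032, 0.0295, 0], [0.03, 0.0315, 0], [0, 0, 0], [0, 0, 0]], "twist": [[0, 0, -0.36], [0, 0, -0.36], [0, 0, -0.36], [0, 0, 0], [0, 0, 0]], "gripper": [0, 0, 0, 0, 0]}}

```text
time: 13.75
ee_pos: [0.6052, 0.1736, 0.335]
tcp_rot: [-179.7, -0.2, 114.6]
wrist_force: [0.2, -0.5, -0.5]
opening: 0.0126
grasp_force: 78.2
```

Run:
```python
from h import *
P,Q=now()
G,T=tool(0,.038,-.027,.115)
rows(P,Q,[(G,T,2)])
t=camera("top");s=camera("scene")
cv2.imwrite("pics/c5.png",np.hstack([crop(t,185,140,90,100,4.4),crop(s,160,150,90,100,4.4)]))
u=Q.apply([1,0,0])
for n in("top","scene"):
 for k in(1,-1):
  for dz in(-.029,-.089): print(n,k,dz,proj(n,P+k*.0725*u+[0,0,dz]))
```

```text
[[-0.0013, 0.0027, 0.0247], [-0.0018, 0.0037, 0.0245]] [[0.246, 0.109, 0.011], [0.246, 0.109, 0.011]] 0.025
top 1 -0.029 [203.4 202.1]
top 1 -0.089 [208.9 203.5]
top -1 -0.029 [253.2 180. ]
top -1 -0.089 [256.2 182.6]
scene 1 -0.029 [247.6 178.6]
scene 1 -0.089 [249.8 207.6]
scene -1 -0.029 [263.1 153.5]
scene -1 -0.089 [264.5 178.8]
```

View pics/c5.png

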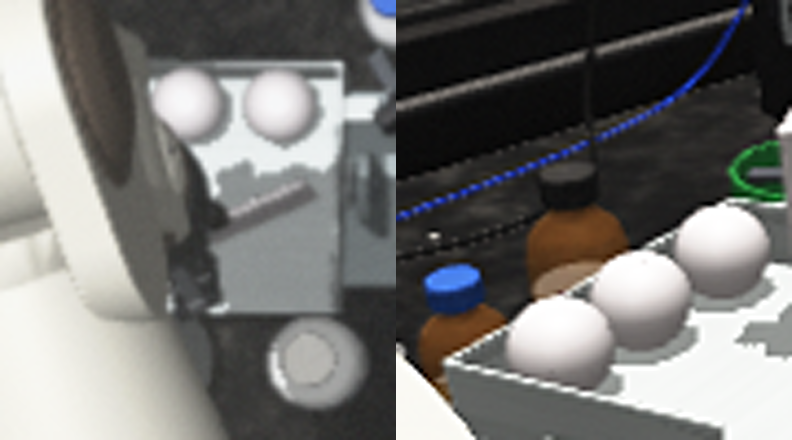

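The card's -y end is at (256,182) in the top view, as predicted, and all three spheres are still at the back. I'll tilt the card to match the floor and lower it.

>>> {"name": "send_rows", "arguments": {"linear": [[0, 0.0035, 0.0245], [0, 0.0035, 0.0245], [0, 0, 0], [0, 0, 0]], "twist": [[0.246, 0.109, 0], [0.246, 0.109, 0], [0, 0, 0], [0, 0, 0]], "gripper": [0, 0, 0, 0]}}

```text
time: 14.35
ee_pos: [0.6105, 0.1764, 0.2874]
tcp_rot: [-174.9, -2.3, 114.5]
wrist_force: [0.0, -0.9, -0.0]
opening: 0.0125
grasp_force: 78.2
```

Run:
```python
from h import *
P,Q=now(); print(P)
W=[(*tool(0,.038,-.025,.09),2),(*tool(0,.038,-.025,.082),2)]
rows(P,Q,W)
rows(*W[-1][:2],[(*tool(j,.038,-.025,.08),2) for j in(.12,.24,.36,.47)])
```

```text
[0.61047352 0.17644726 0.28742667]
[[-0.0006, -0.0, 0.0134], [-0.0006, 0.0, 0.0134]] [[0.007, 0.002, 0.01], [0.007, 0.002, 0.01]] 0.013
[[0.0, -0.0, 0.004], [0.0, -0.0, 0.004]] [[0.0, 0.0, 0.0], [0.0, 0.0, 0.0]] 0.004
[[0.0024, -0.0054, 0.0045], [0.0025, -0.0056, 0.0041]] [[-0.314, -0.14, 0.0], [-0.314, -0.14, 0.0]] 0.007
[[0.0024, -0.0054, 0.0035], [0.0025, -0.0055, 0.0031]] [[-0.314, -0.14, 0.0], [-0.314, -0.14, 0.0]] 0.007
[[0.0024, -0.0054, 0.0035], [0.0025, -0.0055, 0.0031]] [[-0.314, -0.14, -0.0], [-0.314, -0.14, -0.0]] 0.007
[[0.0022, -0.0049, 0.0032], [0.0023, -0.0051, 0.0029]] [[-0.288, -0.128, 0.0], [-0.288, -0.128, 0.0]] 0.006
```

>>> {"name": "send_rows", "arguments": {"linear": [[-0.0006, 0, 0.0134], [-0.0006, 0, 0.0134], [0, 0, 0.004], [0, 0, 0.004], [0, 0, 0], [0, 0, 0]], "twist": [[0, 0, 0], [0, 0, 0], [0, 0, 0], [0, 0, 0], [0, 0, 0], [0, 0, 0]], "gripper": [0, 0, 0, 0, 0, 0]}}

```text
time: 15.1
ee_pos: [0.6077, 0.1757, 0.2528]
tcp_rot: [-174.9, -2.3, 114.5]
wrist_force: [-0.0, -1.0, -1.1]
opening: 0.0124
grasp_force: 78.2
```

>>> {"name": "send_rows", "arguments": {"linear": [[0.0024, -0.0054, 0.0045], [0.0025, -0.0056, 0.0042], [0.0024, -0.0054, 0.0036], [0.0025, -0.0055, 0.0032], [0.0024, -0.0054, 0.0036], [0.0025, -0.0055, 0.0032], [0.0022, -0.0049, 0.0033], [0.0023, -0.0051, 0.003]], "twist": [[-0.314, -0.14, 0], [-0.314, -0.14, 0], [-0.314, -0.14, 0], [-0.314, -0.14, 0], [-0.314, -0.14, 0], [-0.314, -0.14, 0], [-0.288, -0.128, 0], [-0.288, -0.128, 0]], "gripper": [0, 0, 0, 0, 0, 0, 0, 0]}}

```text
time: 16.1
ee_pos: [0.564, 0.1753, 0.2204]
tcp_rot: [160.2, 8.5, 113.1]
wrist_force: [-2.1, -0.1, 4.3]
opening: 0.0125
grasp_force: 79.1
```

>>> {"name": "send_rows", "arguments": {"linear": [[0, 0, 0], [0, 0, 0], [0, 0, 0], [0, 0, 0], [0, 0, 0], [0, 0, 0], [0, 0, 0], [0, 0, 0]], "twist": [[0, 0, 0], [0, 0, 0], [0, 0, 0], [0, 0, 0], [0, 0, 0], [0, 0, 0], [0, 0, 0], [0, 0, 0]], "gripper": [0, 0, 0, 0, 0, 0, 0, 0]}}

```text
time: 17.1
ee_pos: [0.5644, 0.1757, 0.2198]
tcp_rot: [160.4, 8.4, 113.2]
wrist_force: [-7.5, 1.4, 5.9]
opening: 0.0128
grasp_force: 79.8
```

Run:
```python
from h import *
P,Q=now(); G,T=tool(.47,.038,-.025,.08); print(P,G,np.degrees((Q.inv()*T).magnitude()))
t=camera("top");s=camera("scene")
cv2.imwrite("pics/c6.png",np.hstack([crop(t,185,140,90,110,4.4),crop(s,170,170,90,110,4.4)]))
```

```text
[0.56435194 0.17566089 0.21982994] [0.56397242 0.17510717 0.22036106] 0.25418419736896186
```

View pics/c6.png

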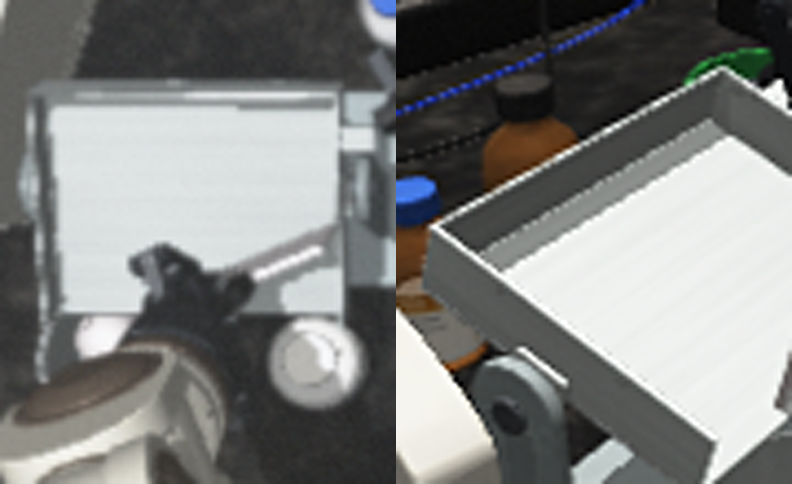

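The pan floor behind the card is empty and one sphere shows in the canister at top crop (100,340). I'll check the gap and canister in a wider scene crop.

Run:
```python
from h import *
s=camera("scene"); cv2.imwrite("pics/c7.png",crop(s,210,215,130,130,4.4))
print(proj("scene",[.5265,.267,.11]),proj("scene",rimpose(.45)[0]))
```

```text
[265.8 280.9] [270.9 252.9]
```

View pics/c7.png

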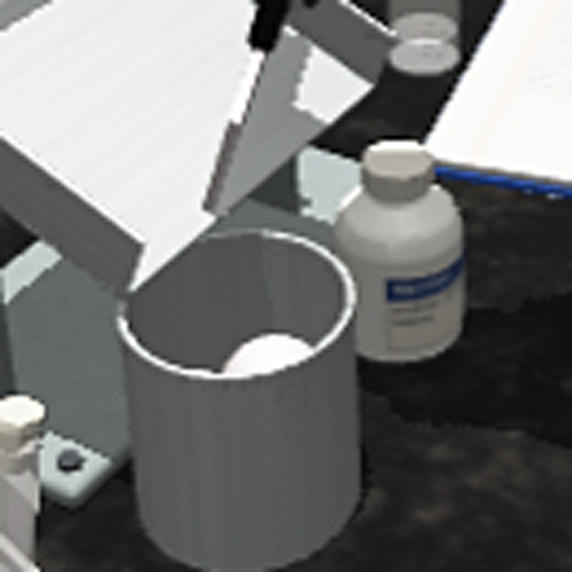

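The pan is empty, and a sphere shows inside the canister at crop (270,355), with the card still across the front. Canister and jar have not moved, so I'll let the pan up along the same arc.

Run:
```python
from h import *
P,Q=now()
W=[(*tool(j,.038,-.025,.081),2) for j in(.35,.23,.11,-.02)]
rows(P,Q,W)
```

```text
[[-0.0028, 0.0056, -0.0036], [-0.0027, 0.0054, -0.0039]] [[0.32, 0.135, 0.01], [0.32, 0.135, 0.01]] 0.007
[[-0.0026, 0.0057, -0.0027], [-0.0025, 0.0056, -0.0031]] [[0.314, 0.14, 0.0], [0.314, 0.14, 0.0]] 0.007
[[-0.0026, 0.0057, -0.0027], [-0.0025, 0.0056, -0.0031]] [[0.314, 0.14, -0.0], [0.314, 0.14, -0.0]] 0.007
[[-0.0028, 0.0062, -0.0029], [-0.0027, 0.0061, -0.0034]] [[0.34, 0.151, 0.0], [0.34, 0.151, 0.0]] 0.007
```

>>> {"name": "send_rows", "arguments": {"linear": [[-0.0028, 0.0056, -0.0036], [-0.0027, 0.0054, -0.0039], [-0.0026, 0.0057, -0.0027], [-0.0025, 0.0056, -0.0031], [-0.0026, 0.0057, -0.0027], [-0.0025, 0.0056, -0.0031], [-0.0028, 0.0062, -0.0029], [-0.0027, 0.0061, -0.0034]], "twist": [[0.32, 0.135, 0], [0.32, 0.135, 0], [0.314, 0.14, 0], [0.314, 0.14, 0], [0.314, 0.14, 0], [0.314, 0.14, 0], [0.34, 0.151, 0], [0.34, 0.151, 0]], "gripper": [0, 0, 0, 0, 0, 0, 0, 0]}}

```text
time: 18.25
ee_pos: [0.6101, 0.1752, 0.2515]
tcp_rot: [-173.6, -2.8, 114.4]
wrist_force: [0.8, 0.3, -0.4]
opening: 0.0123
grasp_force: 78.4
```

>>> {"name": "send_rows", "arguments": {"linear": [[0, 0, 0], [0, 0, -0.02], [0, 0, -0.04], [0, 0, -0.04], [0, 0, 0]], "twist": [[0, 0, 0], [0, 0, 0], [0, 0, 0], [0, 0, 0], [0, 0, 0]], "gripper": [0, 0, 0, 0, 0]}}

```text
time: 18.88
ee_pos: [0.6228, 0.1757, 0.3518]
tcp_rot: [-174.1, -2.6, 114.4]
wrist_force: [0.3, 0.4, -2.0]
opening: 0.0125
grasp_force: 78.6
```

Run:
```python
from h import *
P,Q=now(); print(P,bot.get_obs()['tcp_rot'])
T=R.from_euler('xyz',[180,0,75],degrees=True)
H=np.array([.398,-.2572,.335])
U=R.from_euler('xyz',[180,0,114.5],degrees=True)
rows(P,Q,[([P[0],P[1],.35],U,1),(H,T,11)])
s=camera("scene"); cv2.imwrite("pics/c8.png",crop(s,150,150,200,150,4))
```

```text
[0.62275577 0.17567907 0.35181656] [-174.06432067   -2.64190468  114.41979477]
[[-0.0001, 0.0002, 0.0018]] [[-0.593, -0.264, 0.006]] 0.002
[[-0.0273, -0.0349, 0.0014], [-0.0295, -0.0331, 0.0014], [-0.0315, -0.0312, 0.0014], [-0.0334, -0.0292, 0.0014], [-0.0351, -0.027, 0.0014], [-0.0368, -0.0248, 0.0014], [-0.0382, -0.0224, 0.0014], [-0.0396, -0.02, 0.0014], [-0.0408, -0.0175, 0.0014], [-0.0418, -0.0149, 0.0014], [-0.0426, -0.0122, 0.0014]] [[0.0, -0.0, 0.359], [0.0, -0.0, 0.359], [0.0, -0.0, 0.359], [0.0, -0.0, 0.359], [0.0, -0.0, 0.359], [0.0, -0.0, 0.359], [0.0, -0.0, 0.359], [0.0, -0.0, 0.359], [0.0, -0.0, 0.359], [0.0, -0.0, 0.359], [0.0, -0.0, 0.359]] 0.044
```

>>> {"name": "send_rows", "arguments": {"linear": [[0, 0, 0.002], [-0.0273, -0.0349, 0.0014], [-0.0295, -0.0331, 0.0014], [-0.0315, -0.0312, 0.0014], [-0.0334, -0.0292, 0.0014], [-0.0351, -0.027, 0.0014], [-0.0368, -0.0248, 0.0014], [-0.0382, -0.0224, 0.0014]], "twist": [[-0.593, -0.264, 0], [0, 0, 0.359], [0, 0, 0.359], [0, 0, 0.359], [0, 0, 0.359], [0, 0, 0.359], [0, 0, 0.359], [0, 0, 0.359]], "gripper": [0, 0, 0, 0, 0, 0, 0, 0]}}

```text
time: 19.92
ee_pos: [0.4774, -0.1011, 0.3395]
tcp_rot: [-178.7, 0.1, 89.3]
wrist_force: [0.8, 0.6, -1.8]
opening: 0.0124
grasp_force: 78.3
```

>>> {"name": "send_rows", "arguments": {"linear": [[-0.0396, -0.02, 0.0014], [-0.0408, -0.0175, 0.0014], [-0.0418, -0.0149, 0.0014], [-0.0426, -0.0122, 0.0014], [0, 0, 0], [0, 0, 0]], "twist": [[0, 0, 0.359], [0, 0, 0.359], [0, 0, 0.359], [0, 0, 0.359], [0, 0, 0], [0, 0, 0]], "gripper": [0, 0, 0, 0, 0, 0]}}

```text
time: 20.68
ee_pos: [0.3969, -0.2574, 0.3368]
tcp_rot: [-178.8, 0.3, 75.1]
wrist_force: [0.2, -0.2, -0.4]
opening: 0.0126
grasp_force: 78.4
```

Run:
```python
from h import *
P,Q=now(); print(P,bot.get_obs()['tcp_rot'])
T=R.from_euler('xyz',[180,0,75],degrees=True)
rows(P,Q,[([.398,-.2572,.17],T,4)])
t=camera("top");s=camera("scene")
cv2.imwrite("pics/c8.png",np.hstack([crop(t,185,140,100,150,4),crop(s,210,180,100,150,4)]))
```

```text
[ 0.39692727 -0.25736289  0.33676108] [-178.81021344    0.34663259   75.08862102]
[[0.0004, 0.0011, 0.0417], [0.0003, 0.0009, 0.0417], [0.0002, 0.0007, 0.0417], [0.0002, 0.0005, 0.0417]] [[-0.03, 0.009, 0.002], [-0.03, 0.009, 0.002], [-0.03, 0.009, 0.002], [-0.03, 0.009, 0.002]] 0.042
```

View pics/c8.png

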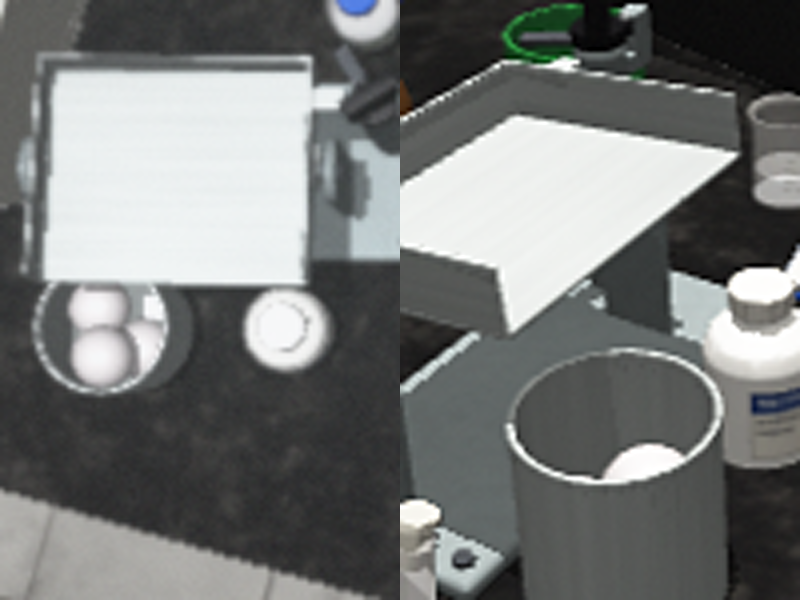

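All three spheres are in the canister (top crop around (105,330)), the pan is back up, and the jar stands. Next I'll put the card back in its slot.

>>> {"name": "send_rows", "arguments": {"linear": [[0.0003, 0.0009, 0.0417], [0.0003, 0.0008, 0.0417], [0.0002, 0.0006, 0.0417], [0.0002, 0.0004, 0.0417], [0, 0, 0], [0, 0, 0]], "twist": [[-0.03, 0.009, 0], [-0.03, 0.009, 0], [-0.03, 0.009, 0], [-0.03, 0.009, 0], [0, 0, 0], [0, 0, 0]], "gripper": [0, 0, 0, 0, 0, 0]}}

```text
time: 21.52
ee_pos: [0.3988, -0.2575, 0.1731]
tcp_rot: [179.8, 0.1, 75.2]
wrist_force: [0.9, -0.4, -0.2]
opening: 0.0127
grasp_force: 78.4
```

Run:
```python
from h import *
P,Q=now(); print(P,bot.get_obs()['tcp_rot'],bot.get_obs()['wrist_force'])
rows(P,Q,[([.3975,-.2572,.13],R.from_euler('xyz',[180,0,75],degrees=True),2)])
```

```text
[ 0.39879606 -0.25747271  0.17306928] [1.79810460e+02 6.55263938e-02 7.51636842e+01] [ 0.89473732 -0.40253708 -0.16882494]
[[-0.0, -0.0007, 0.0215], [-0.0, -0.0007, 0.0215]] [[0.009, 0.003, 0.008], [0.009, 0.003, 0.008]] 0.022
```

>>> {"name": "send_rows", "arguments": {"linear": [[0, -0.0007, 0.0215], [0, -0.0006, 0.0215], [0, 0, 0.01], [0, 0, 0.01], [0, 0, 0.006], [0, 0, 0], [0, 0, 0]], "twist": [[0, 0, 0], [0, 0, 0], [0, 0, 0], [0, 0, 0], [0, 0, 0], [0, 0, 0], [0, 0, 0]], "gripper": [0, 0, 0, 0, 0, 0, 0]}}

```text
time: 22.4
ee_pos: [0.3959, -0.2574, 0.103]
tcp_rot: [-179.9, 0.1, 75.1]
wrist_force: [-7.7, 0.4, -2.7]
opening: 0.0125
grasp_force: 79.7
```

>>> {"name": "send_rows", "arguments": {"linear": [[0, -0.001, 0.003], [0, 0, 0.002], [0, 0, 0], [0, 0, 0]], "twist": [[0, 0, 0], [0, 0, 0], [0, 0, 0], [0, 0, 0]], "gripper": [0, 0, 0, 0]}}

```text
time: 22.9
ee_pos: [0.3955, -0.2574, 0.099]
tcp_rot: [179.9, 0.1, 75.1]
wrist_force: [-7.6, 0.9, 2.9]
opening: 0.0127
grasp_force: 80.5
```

Seated at z 0.099, the same height as at the grasp. I'll release and lift.

>>> {"name": "send_rows", "arguments": {"linear": [[0, 0, 0], [0, 0, 0], [0, 0, 0], [0, 0, -0.03], [0, 0, -0.06], [0, 0, -0.06], [0, 0, 0], [0, 0, 0]], "twist": [[0, 0, 0], [0, 0, 0], [0, 0, 0], [0, 0, 0], [0, 0, 0], [0, 0, 0], [0, 0, 0], [0, 0, 0]], "gripper": [60, 60, 60, 60, 60, 60, 60, 60]}}

```text
time: 23.9
ee_pos: [0.3959, -0.2571, 0.2472]
tcp_rot: [179.9, 0.0, 75.1]
wrist_force: [0.1, -0.7, -0.6]
opening: 0.0509
grasp_force: 0.0
```

Run:
```python
from h import *
s=camera("scene"); cv2.imwrite("pics/c9.png",crop(s,230,160,230,150,3.4))
```

```text
(no output)
```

View pics/c9.png

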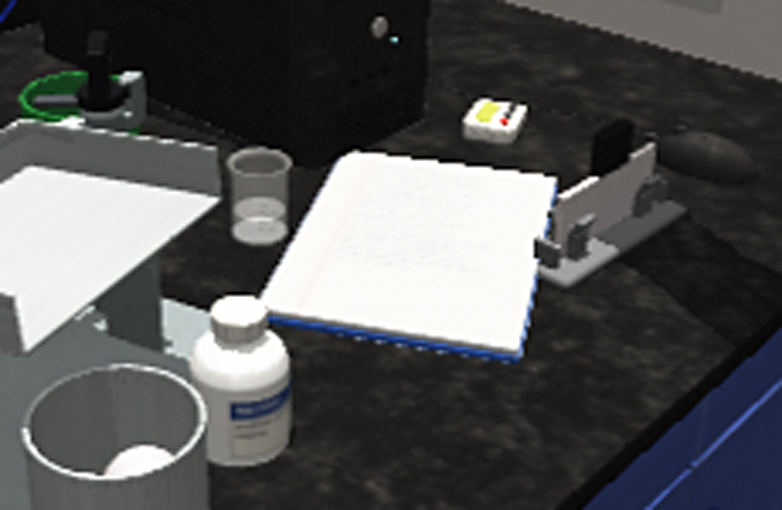

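The card stands home in its stand at (605,190), the pan is up, the catch is open, and the jar, beaker and timer are in place. I'm handing the job in.

```bash
python3 -c "
from workcell import ticket
print(ticket.job_done())"
```

```text
the job is handed in; nothing more can be done
None
```

I handed the job in after about 24 s of robot time; no verdict came back, but the last pictures show all three spheres in the canister, the pan up, the catch open, the card home in its stand, and nothing else visibly moved.

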